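# Find the heavy side of a flywheel in its carton and hold it down

## Robot

A 6-joint arm with a two-finger parallel gripper is mounted at the origin on a cart in front of the work surface, level with it; the furniture and walls round the work are solid. World frame = base frame: x ahead of the robot, y to its left, z up, the work surface at z = 0. Lengths are in m, angles in degrees, forces in N, time in s.
With the tool pointing down it reaches from about 0.275 to 1 m from the base axis. Payload 8.4 kg.
Tool frame: the origin (TCP) lies between the finger pads; the fingertips stand 19 mm ahead of it and the grasp point (between the pads) is the TCP (manip.nose_length is the distance from the TCP to the fingertips, in m); z points along the fingers, y is the direction in which the jaws open and shut (so a half turn about z gives the same grasp; the last joint's range is limited). The gripper opens to 85 mm and grips with 20 to 120 N. Pads are 22 mm wide; open, the fingers measure 114 mm over their backs; the gripper's body (76 mm by 85 mm) begins 54 mm behind the grasp point. The pads swing forward as they close: fully open they stand 13 mm farther back than shut.
Start: joints at [74.633, 20.225, 93.587, -0, 66.188, -0.138], TCP at [0.164, 0.603, 0.25] pointing down, gripper open.
Joint ranges: [-150.9, 150.9], [-52.94, 120.26], [3.33, 152.33], [-74.26, 254.26], [0, 154.13], [-172.89, 172.89]. Speed limits (degrees/s): [127.2, 127.2, 159.86, 180, 180, 180].

## Interface

Orientations are given as a 3x3 rotation matrix whose columns are the frame's x, y, z axes.
In Python, from plant import manip gives the robot as it stands.
- The arm moves only by the tool send_rows, never from a script. Its argument "increments" is a list of rows, each a list of 7 numbers: the shift along the tool's x, y, z in m, then the turn, a rotation vector about the tool's x, y, z in degrees, then the opening in per cent of the stroke, from 0 (shut) to 100 (fully open). A call has 1 to 20 rows; each row shifts and turns the pose as measured when the row begins, along the tool's axes as they then stand; what a row does not reach is not made up. A row lasts 1/8 s, in which the tool goes at most 62.5 mm and 10.7 degrees, less where a joint would pass 70% of its speed; a pose out of reach is approached as far as the arm can. A call is refused whole if a number of a shift passes 0.0625 or a number of a turn 10.7, either way. A call with a gripper value outside its range is refused whole. The fingers move at their own pace and stop on an object; "newtons" is the grip in N (left out, the last holds). Time passes only in rows, so rows that do not move let the fingers close. It gives the time, the measured TCP pose, the force and the opening at its end, in the units of the state.
- manip.state(): the state, without advancing time (a new reading comes with each control period).
- manip.camera(name): name is "side" or "top"; returns a dict with "image" (480x640x3 uint8, red, green, blue), "camera_matrix" (3x3 intrinsics, pixels), "R" (3x3) and "t" (3): a world point X has camera coordinates R X + t. Camera axes: x right, y down, z forward; pixel columns grow to the right and rows downward; lengths in m; the calibration is good to about 2 mm. A picture is of the moment at which its call begins. There is no depth.
- manip.sign_off(): hands the job in, once; it reports no verdict.
The state is a dict: "clock": time; "qpos": joint angles; "joint_velocities": joint speeds; "effort": joint torques, N m; "ee_pos": TCP position; "ee_rot": TCP orientation; "contact_force": force on the tool from outside, world axes, zero at the start; "torque": the same for the moment, N m; "gripper_width": finger opening in m.
Only numpy, scipy, OpenCV 4.12 (cv2) and the standard library are available. Lean on these libraries where they do the work, as an engineer would, in place of code of your own. Each camera call takes 0.05 s, during which the arm holds its last target.

## Task

Swing both long flaps of the carton wide open, so that they lean well outward. The steel flywheel inside has a hidden heavy side: turn it by hand and let it go, so that it rolls back and settles, to find out which side is heavy; the bearings drag a little, so compare where it comes to rest from either direction. Then take the rim between the fingers and hold the wheel still with its heavy side straight down, so that I can mark the top; finish while holding it, and leave the things lying beside the carton alone.

Things in the scene. Friction and masses are not known exactly. Their poses are not given: they have to be found in the camera images.
- carton: Cardboard carton fixed to the worktop, 168 (x) x 260 (y) x 146 (z) mm outside, walls 4 mm. Origin: centre of its underside; x away from the robot, y to its left along the long side, yawed up to 0.18 rad. Its long upper edges (x = +-82 mm, z = 146 mm) carry two hinged flaps. The flywheel stands in the middle; between y = +-60 mm and the end walls the carton is empty.
- flap_far (a joint): Far flap (edge at carton x = +82 mm), a 50 x 256 x 3 mm board. 0 = level, closed; grows as its free edge swings up and outward (1.57 upright, 2.8 stop, leaning down outside). Starts raised 0.5 to 0.9, stays where left (light friction). A slot of 64 mm or more is open between the two flaps: shut fingers can go in beside the wheel and push each flap outward from inside.
- flap_near (a joint): Near flap (edge at carton x = -82 mm, towards the robot): the same board, values and behaviour. While a flap is still low, a level push on its free edge can jam it by friction; lift it from beneath near its free edge in a rising arc about its hinge (at its carton edge), then push it on over to the outside.
- axle (a point): Centre of the flywheel, 86 mm above the worktop; its axes are the carton's and do not turn with the wheel. The axle runs level along carton x: the wheel stands upright in the y-z plane and its heavy side hangs in that plane. Left free, the wheel creeps towards heavy side down and stops, in a second or two, without swinging through.
- stand: Bearing stand fixed in the carton, same origin; two pedestals at x = +-36 to 52 mm, 44 mm wide in y, tops at 101 mm. Bearing drag stops the free wheel 17 to 31 degrees short of heavy side down, by the same angle from either direction; nearer than that it stays where put (also within that angle of heavy side up, where it may start). So heavy side down is midway between the two places it rolls to.
- wheel (a joint): Turn of the flywheel, a steel disc 110 mm across, 18 mm thick, endless; grows as the rim's top moves to carton +y (left). At 0 the broad one of the twelve lines scribed on the rim is on top. Neither zero nor lines tell the heavy side, a hidden slug (about 0.25 kg, 32 mm off the axis) placed differently each time. It may still roll to rest at the start. Turning takes under 4 N at the rim.
- rim_top (a point): Highest point of the wheel's rim, 55 mm above the axle, 141 mm above the worktop and 5 mm below the carton's edge; fixed, does not turn with the wheel. The rim can be pinched here from above across its 18 mm thickness (along carton x), or up to 35 degrees to either side, the hand tilted to point at the axle. Beyond the work (from 0.6 m ahead, middle to right) an instrument's frame juts out at hand height.
- spanner: Small steel open-ended spanner, 22 x 125 x 8 mm, loose beside the carton; leave alone. Origin: centre of its underside, length along its y axis.
- marker: Black marker pen, 13 x 134 x 13 mm, loose; leave alone. Origin: centre of its underside, length along its y axis.
- beaker: Clear beaker, 53 mm diameter, 71 mm high, loose; leave alone. Origin: centre of its underside.

How it is judged (in metres and radians):
On the way, in this order (a step that is already met when the one before it is completed fails the run):
1. both long flaps are swung wide open (past about 100 degrees) (value of joint each of flap_far, flap_near above 1.75 rad), for 0.2 s.
2. the wheel is turned by hand (contact force between the fingers and wheel above 0.3 N and (velocity of joint wheel above 0.15 rad/s or velocity of joint wheel below -0.15 rad/s)), for 0.2 s.
3. the wheel has been let go and has settled (contact force between the fingers and wheel below 0.2 N and velocity of joint wheel between -0.05 and 0.05 rad/s), for 0.3 s.
At the end, for the whole second after the job is handed in: Both flaps stay open (past 1.75 rad); the fingers hold the wheel (more than 3 N), it does not turn (under 0.05 rad/s), and its heavy side is within 12 degrees of straight down (all of step 1 and velocity of joint wheel between -0.05 and 0.05 rad/s and contact force between the fingers and wheel above 3 N and y of slug in the frame of axle between -0.00665 and 0.00665 m and z of slug in the frame of axle below 0 m); the arm keeps its last pose, push and grip.
It fails at once if a bystander (spanner, marker or beaker) is moved by more than 30 mm (distance of any of spanner, marker, beaker from where it was at the start of the episode above 0.03 m).
It also fails if it takes over 72 s, if anything falls off the work surface, if the arm or the gripper's body presses on something with over 40 N, if the wrist force passes 120 N, or if a joint passes its speed limit or range.

## Working session

There is one attempt and no reset: what is moved stays moved. The work goes in short steps, Python scripts to look and compute and a tool call to move; the robot and the scene stay as the last step left them, time stands still between calls to the robot, and variables do not carry over. Pictures are saved under pics/ and viewed, and the job is handed in when it is done.

Besides the shell and the picture viewer there is one more tool, called after "Call:" as name([rows], argument=value, ...), one row to a line, values as JSON. send_rows: Moves the arm, as the interface text tells. Its arguments: {"type":"object","properties":{"increments":{"type":"array","items":{"type":"array","items":{"type":"number"}}},"newtons":{"type":"number"}},"required":["increments"]}

```bash
mkdir -p pics; ls
python3 - <<'E'
from plant import manip
import cv2,numpy as np
s=manip.state()
for k,v in s.items(): print(k,np.round(v,4).tolist())
for n in("side","top"):
    c=manip.camera(n); cv2.imwrite(f"pics/{n}0.png",c["image"][:,:,::-1])
    print(n,np.round(c["camera_matrix"],1).tolist(),np.round(c["R"],4).tolist(),np.round(c["t"],4).tolist(), "pos",-c["R"].T@c["t"])
E
```

```text
pics
clock 0.0
qpos [74.6338, 20.2612, 93.6289, 0.0023, 66.1886, -0.1376]
joint_velocities [-0.0378, -0.0255, -0.0096, -0.0528, 0.0154, -0.0965]
effort [-0.0009, -60.5216, -34.2047, -0.0002, 0.0091, -0.0]
ee_pos [0.164, 0.6026, 0.2496]
ee_rot [[-0.9649, 0.2627, -0.0004], [0.2627, 0.9649, -0.0013], [0.0, -0.0014, -1.0]]
contact_force [-0.0298, -0.0802, 0.4809]
torque [0.0201, -0.0332, 0.0373]
gripper_width 0.0857
side [[544.8, 0.0, 327.9], [0.0, 544.8, 245.3], [0.0, 0.0, 1.0]] [[-0.9365, -0.3506, 0.0003], [-0.2264, 0.604, -0.7641], [0.2677, -0.7157, -0.6451]] [0.465, 0.259, 0.8651] pos [0.26248461 0.62575368 0.7558024 ]
top [[450.5, 0.0, 317.0], [0.0, 450.5, 243.1], [0.0, 0.0, 1.0]] [[0.0272, -0.9996, 0.0115], [-0.9835, -0.0288, -0.1785], [0.1787, -0.0065, -0.9839]] [-0.102, 0.5376, 0.8794] pos [ 0.37428735 -0.08083977  0.96229986]
```

View pics/side0.png

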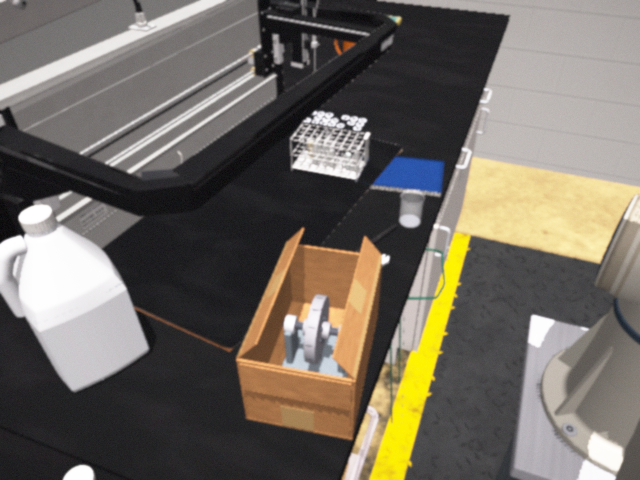

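View pics/top0.png

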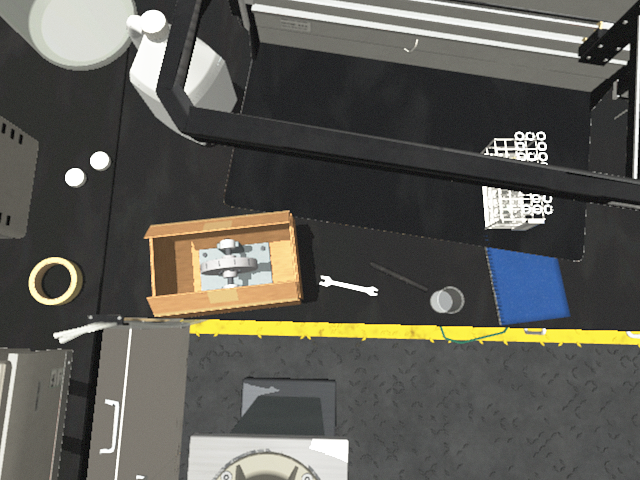

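```bash
cat > h.py <<'E'
import numpy as np,cv2
from plant import manip
def cam(n,save=None):
    c=manip.camera(n)
    if save: cv2.imwrite("pics/"+save,c["image"][:,:,::-1])
    return c
def proj(c,X):
    x=np.asarray(c["R"])@np.asarray(X,float)+c["t"]; u=np.asarray(c["camera_matrix"])@x; return u[:2]/u[2]
def ray(c,p):
    R=np.asarray(c["R"]);o=-R.T@c["t"]; d=R.T@np.linalg.inv(c["camera_matrix"])@[p[0],p[1],1]; return o,d/np.linalg.norm(d)
def onz(c,p,z):
    o,d=ray(c,p); return o+d*(z-o[2])/d[2]
def crop(c,x0,y0,x1,y1,k,name):
    im=c["image"][y0:y1,x0:x1,::-1]; im=cv2.resize(im,None,fx=k,fy=k,interpolation=cv2.INTER_CUBIC); cv2.imwrite("pics/"+name,im)
E
python3 - <<'E'
from h import *
t=cam("top");s=cam("side")
crop(t,130,190,330,335,4,"t0c.png");crop(s,225,220,400,445,2.6,"s0c.png")
print(proj(t,[.164,.603,.25]),proj(s,[.164,.603,.25]))
E
```

```text
[-159.91613338  457.92999974] [500.24259857 926.01774165]
```

View pics/t0c.png

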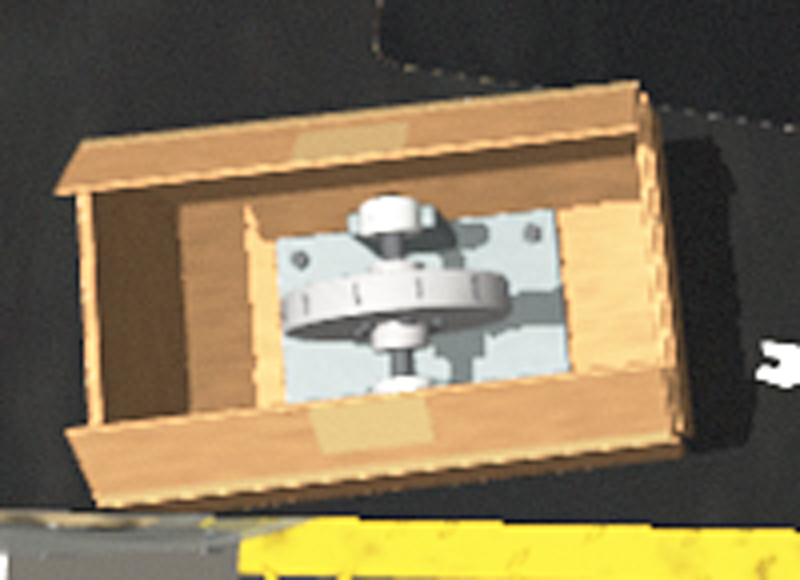

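View pics/s0c.png

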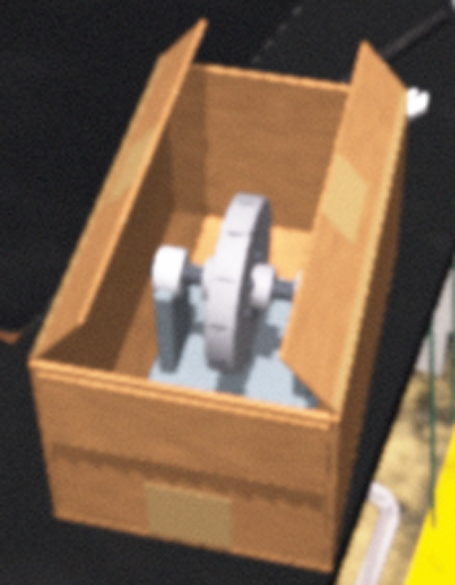

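Run:
```python
from h import *
t=cam("top");s=cam("side")
P=[onz(t,[130+u/4,190+v/4],.147) for u,v in [(85,142),(640,85),(98,505),(682,445)]]
for p in P: print(p.round(4))
for a,b in[(0,1),(2,3),(0,2),(1,3)]: print(np.linalg.norm(P[a]-P[b]))
print("side")
Q=[onz(s,[225+u/2.6,220+v/2.6],.146) for u,v in [(33,362),(338,410)]]
for p in Q: print(p.round(4))
Q=[onz(s,[225+u/2.6,220+v/2.6],.0) for u,v in [(57,515),(332,567)]]
for p in Q: print(p.round(4))
```

```text
[0.5464 0.2203 0.147 ]
[ 0.5811 -0.0344  0.147 ]
[0.3816 0.1992 0.147 ]
[ 0.4153 -0.0595  0.147 ]
0.25700716044359084
0.2609262950552069
0.16609150062689867
0.16768850832692014
side
[0.5469 0.2232 0.146 ]
[0.3844 0.1953 0.146 ]
[0.5478 0.2237 0.    ]
[0.3821 0.1981 0.    ]
```

Run:
```python
from h import *
t=cam("top");s=cam("side")
for z in (.2,.25,.3,.35,.4,.45,.5):
    p=[onz(t,q,z) for q in [(190,135),(205,140),(400,160),(550,185)]]
    print(z,[x.round(3).tolist()[:2]+proj(s,x).round(0).tolist() for x in p])
C=np.array([.4815,.0812,0]);a=.132
R=np.array([[np.cos(a),-np.sin(a),0],[np.sin(a),np.cos(a),0],[0,0,1]])
for n,c in(("top",t),("side",s)):
    im=c["image"][:,:,::-1].copy()
    im=cv2.resize(im,None,fx=4,fy=4,interpolation=cv2.INTER_CUBIC)
    def dot(X,col):
        p=(proj(c,C+R@np.array(X))*4+1.5).astype(int); cv2.circle(im,tuple(int(v) for v in p),3,col,-1)
    for x in(-.082,.082):
        for y in(-.13,.13): dot([x,y,.146],(0,0,255)); dot([x,y,0],(255,0,0))
        for th in np.arange(0,2.81,.1):
          for y in (-.128,.128): dot([np.sign(x)*(.082-.05*np.cos(th)),y,.146+.05*np.sin(th)],(0,255,0) if abs(th-.7)>.01 else (255,0,255))
    for th in np.arange(0,6.3,.1):
        dot([.009,.055*np.sin(th),.086+.055*np.cos(th)],(255,255,0))
    dot([0,0,.141],(0,0,255))
    cv2.imwrite(f"pics/ov_{n}.png", im[760:1340,500:1300] if n=="top" else im[860:1780,880:1600][:, :][::1,::1] if False else (im[760:1340,500:1300] if n=="top" else cv2.resize(im[860:1780,880:1600],None,fx=.65,fy=.65)))
```

```text
0.2 [[0.703, 0.147, 165.0, 269.0], [0.694, 0.119, 180.0, 259.0], [0.668, -0.23, 288.0, 153.0], [0.629, -0.496, 349.0, 100.0]]
0.25 [[0.681, 0.132, 177.0, 241.0], [0.673, 0.106, 191.0, 232.0], [0.648, -0.22, 294.0, 134.0], [0.613, -0.469, 353.0, 85.0]]
0.3 [[0.66, 0.117, 190.0, 210.0], [0.652, 0.093, 203.0, 202.0], [0.629, -0.21, 300.0, 113.0], [0.596, -0.441, 357.0, 69.0]]
0.35 [[0.638, 0.102, 203.0, 178.0], [0.631, 0.08, 216.0, 171.0], [0.61, -0.2, 307.0, 91.0], [0.579, -0.414, 362.0, 51.0]]
0.4 [[0.617, 0.087, 218.0, 143.0], [0.61, 0.067, 230.0, 136.0], [0.591, -0.191, 315.0, 67.0], [0.562, -0.387, 367.0, 31.0]]
0.45 [[0.595, 0.072, 234.0, 105.0], [0.589, 0.054, 245.0, 99.0], [0.571, -0.181, 324.0, 40.0], [0.546, -0.36, 373.0, 8.0]]
0.5 [[0.574, 0.057, 251.0, 64.0], [0.568, 0.041, 261.0, 59.0], [0.552, -0.171, 333.0, 10.0], [0.529, -0.333, 379.0, -17.0]]
```

View pics/ov_top.png

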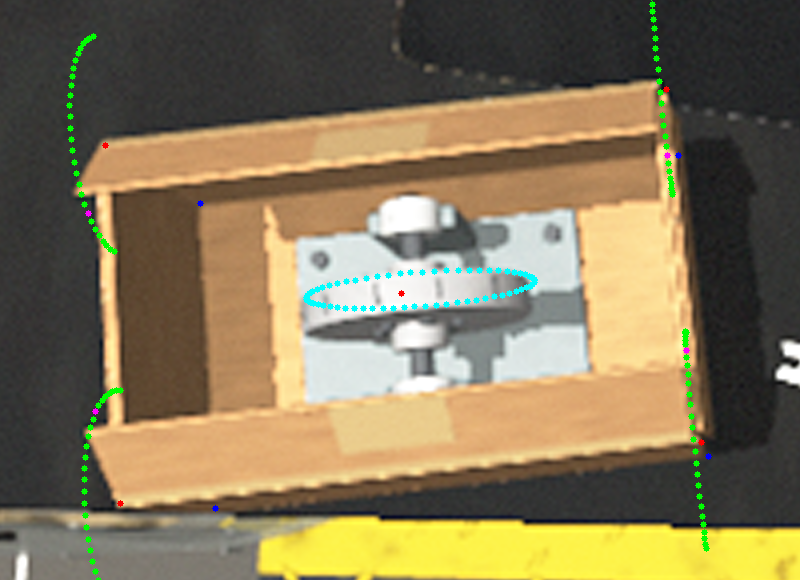

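View pics/ov_side.png

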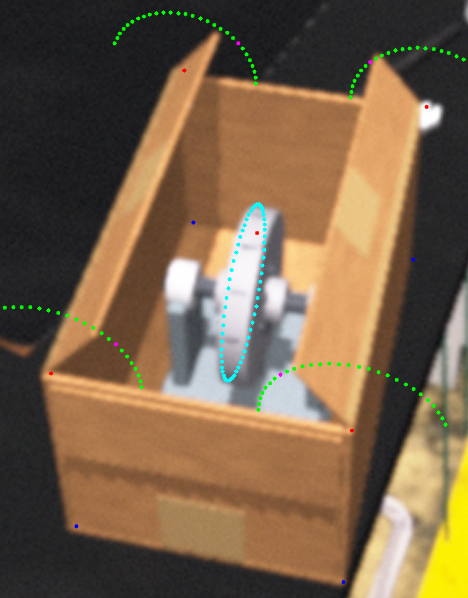

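```bash
cat >> h.py <<'E'
from scipy.spatial.transform import Rotation as Rn
C=np.array([.4815,.0812,0]);yaw=.132
RC=Rn.from_euler('z',yaw).as_matrix()
def Rt(tilt=0): # tilt deg: tool pointing down, tilted about carton x
    return RC@Rn.from_euler('x',tilt,degrees=True).as_matrix()@np.array([[0,1,0],[1,0,0],[0,0,-1.]])
def plan(p,R,n,st=None):
    "rows from measured pose to carton point p"
    s=st or manip.state(); x=np.array(s["ee_pos"]);r=np.array(s["ee_rot"]); X=C+RC@np.array(p)
    rv=Rn.from_matrix(r.T@R).as_rotvec(degrees=True); d=(X-x)/n
    for i in range(n):
        ri=r@Rn.from_rotvec(rv*i/n,degrees=True).as_matrix()
        print((ri.T@d).round(4).tolist(),(rv/n).round(2).tolist())
def where():
    s=manip.state(); print("t",s["clock"],"carton",(RC.T@(np.array(s["ee_pos"])-C)).round(4),"rotTo0",Rn.from_matrix(np.array(s["ee_rot"]).T@Rt()).as_rotvec(degrees=True).round(2),"F",(RC.T@np.array(s["contact_force"])).round(2),"w",round(s["gripper_width"],4))
E
python3 - <<'E'
from h import *
where(); plan([0,.08,.28],Rt(),13)
E
```

```text
t 0.4 carton [-0.2459  0.559   0.2502] rotTo0 [-1.000e-02  1.000e-02  6.721e+01] F [ 0.91 -0.01  0.34] w 0.0854
[-0.0317, -0.0266, -0.0023] [-0.0, 0.0, 5.17]
[-0.034, -0.0237, -0.0023] [-0.0, 0.0, 5.17]
[-0.036, -0.0205, -0.0023] [-0.0, 0.0, 5.17]
[-0.0377, -0.0172, -0.0023] [-0.0, 0.0, 5.17]
[-0.0391, -0.0137, -0.0023] [-0.0, 0.0, 5.17]
[-0.0402, -0.0102, -0.0023] [-0.0, 0.0, 5.17]
[-0.0409, -0.0065, -0.0023] [-0.0, 0.0, 5.17]
[-0.0413, -0.0028, -0.0023] [-0.0, 0.0, 5.17]
[-0.0414, 0.001, -0.0023] [-0.0, 0.0, 5.17]
[-0.0412, 0.0047, -0.0023] [-0.0, 0.0, 5.17]
[-0.0406, 0.0084, -0.0023] [-0.0, 0.0, 5.17]
[-0.0396, 0.012, -0.0023] [-0.0, 0.0, 5.17]
[-0.0384, 0.0155, -0.0023] [-0.0, 0.0, 5.17]
```

Call:
send_rows([
  [-0.032,-0.027,-0.0025,0,0,5.2,0],
  [-0.034,-0.024,-0.0025,0,0,5.2,0],
  [-0.036,-0.0205,-0.0025,0,0,5.2,0],
  [-0.038,-0.017,-0.0025,0,0,5.2,0],
  [-0.039,-0.0135,-0.0025,0,0,5.2,0],
  [-0.04,-0.01,-0.0025,0,0,5.2,0],
  [-0.041,-0.0065,-0.0025,0,0,5.2,0],
  [-0.041,-0.003,-0.0025,0,0,5.2,0],
  [-0.041,0.001,-0.0025,0,0,5.2,0],
  [-0.041,0.005,-0.0025,0,0,5.2,0],
  [-0.0405,0.0085,-0.0025,0,0,5.2,0],
  [-0.0395,0.012,-0.0025,0,0,5.2,0],
  [-0.038,0.0155,-0.0025,0,0,5.2,0],
])

```text
clock: 2.02
ee_pos: [0.4705, 0.1443, 0.2848]
ee_rot: [[-0.091, 0.996, 0.004], [0.996, 0.091, 0.003], [0.003, 0.005, -1.0]]
contact_force: [0.3, -0.2, -1.1]
gripper_width: 0.0002
```

```bash
python3 -c "
from h import *
where(); plan([0,.08,.21],Rt(),4)"
```

```text
t 2.025 carton [-0.0026  0.064   0.2848] rotTo0 [ 0.26 -0.17 -2.32] F [ 0.24 -0.2  -1.14] w 0.0002
[0.004, 0.0004, 0.0187] [0.07, -0.04, -0.58]
[0.004, 0.0005, 0.0187] [0.07, -0.04, -0.58]
[0.004, 0.0005, 0.0187] [0.07, -0.04, -0.58]
[0.004, 0.0006, 0.0187] [0.07, -0.04, -0.58]
```

Call:
send_rows([
  [0.004,0.0006,0.03,0,0,-0.6,0],
  [0.004,0.0006,0.03,0,0,-0.6,0],
  [0.004,0.0006,0.03,0,0,-0.6,0],
  [0.004,0.0006,0.03,0,0,-0.5,0],
  [0,0.012,0.003,0,0,0,0],
  [0,0.012,0,0,0,0,0],
])

```text
clock: 2.78
ee_pos: [0.5005, 0.1616, 0.1615]
ee_rot: [[-0.126, 0.992, 0.01], [0.992, 0.126, 0.004], [0.003, 0.01, -1.0]]
contact_force: [-2.7, 0.2, 4.2]
gripper_width: 0.0002
```

```bash
python3 -c "
from h import *
where(); t=cam('top');crop(t,130,190,330,335,4,'t1.png')"
```

```text
t 2.775 carton [0.0294 0.0772 0.1615] rotTo0 [ 0.59 -0.18 -0.35] F [-2.68  0.57  4.18] w 0.0002
```

View pics/t1.png

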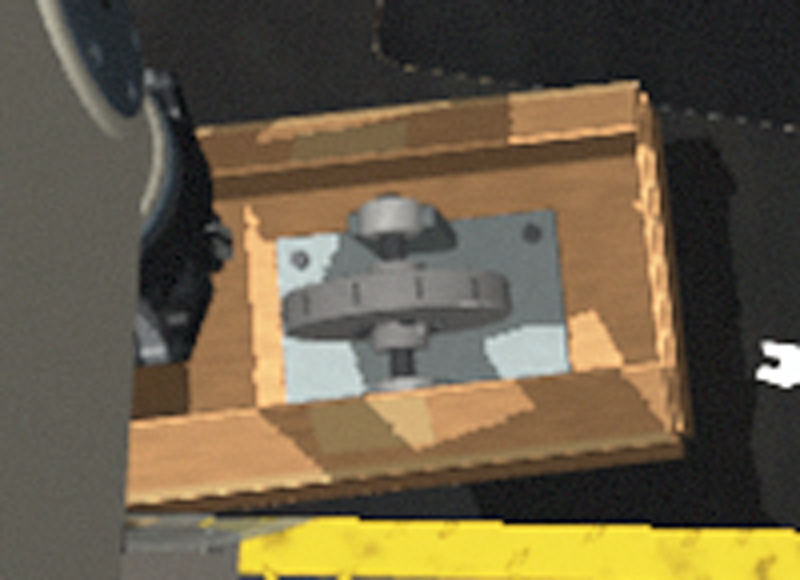

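Hand is inside the carton at the left end, flap still at its start. Now the rising arc, then push over.

Call:
send_rows([
  [0,0.009,-0.009,0,0,0,0],
  [0,0.01,-0.008,0,0,0,0],
  [0,0.011,-0.005,0,0,0,0],
  [0,0.012,-0.003,0,0,0,0],
  [0,0.014,0,0,0,0,0],
  [0,0.014,0,0,0,0,0],
])

```text
clock: 3.58
ee_pos: [0.578, 0.1714, 0.1933]
ee_rot: [[-0.125, 0.992, 0.016], [0.992, 0.125, 0.006], [0.004, 0.016, -1.0]]
contact_force: [-1.7, 0.2, 0.1]
gripper_width: -0.0
```

```bash
python3 -c "
from h import *
where(); t=cam('top');crop(t,130,190,330,335,4,'t2.png')"
```

```text
t 3.575 carton [0.1075 0.0767 0.1933] rotTo0 [ 0.93 -0.25 -0.39] F [-1.7   0.45  0.08] w -0.0
```

View pics/t2.png

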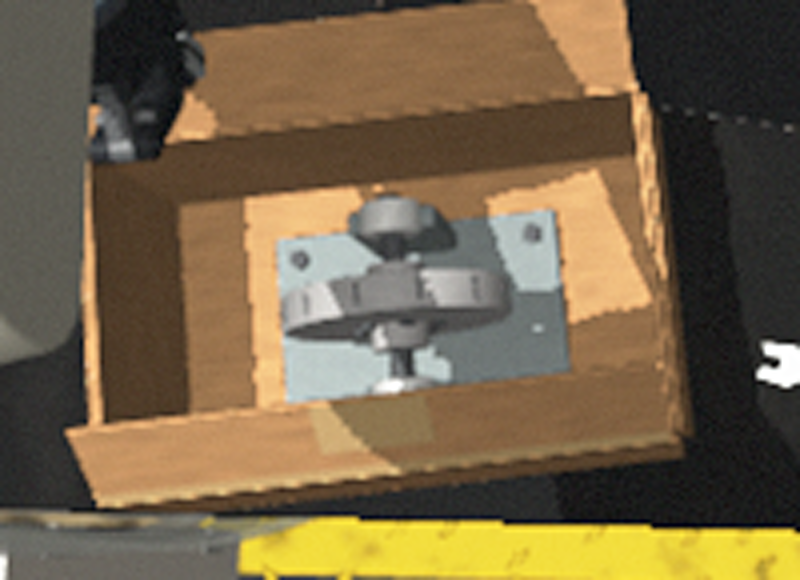

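Call:
send_rows([
  [0,-0.04,-0.002,0.3,0,0,0],
  [0,-0.045,0.002,0.3,0,-0.2,0],
  [0,-0.03,0.017,0.3,0,-0.2,0],
  [0,-0.012,0.016,0,0,0,0],
  [0,-0.011,0,0,0,0,0],
  [0,-0.01,-0.008,0,0,0,0],
  [0,-0.01,-0.008,0,0,0,0],
  [0,-0.011,-0.005,0,0,0,0],
  [0,-0.012,-0.003,0,0,0,0],
  [0,-0.014,0,0,0,0,0],
  [0,-0.014,0,0,0,0,0],
])

```text
clock: 5.0
ee_pos: [0.3724, 0.1457, 0.1841]
ee_rot: [[-0.131, 0.991, 0.013], [0.991, 0.131, 0.008], [0.006, 0.013, -1.0]]
contact_force: [1.1, 0.2, 0.2]
gripper_width: -0.0002
```

```bash
python3 -c "
from h import *
where(); t=cam('top');crop(t,130,190,330,335,4,'t3.png')"
```

```text
t 5.0 carton [-0.0997  0.0783  0.1841] rotTo0 [ 0.77 -0.36 -0.02] F [1.1  0.01 0.15] w -0.0002
```

View pics/t3.png

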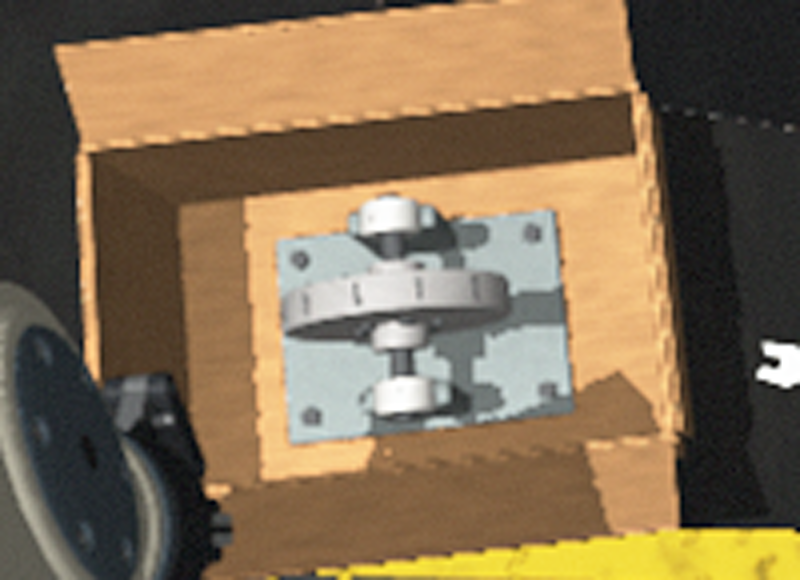

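Call:
send_rows([
  [0,-0.013,0,0.3,0,0,0],
  [0,0,0,0.3,0,0,0],
  [0,0.02,-0.03,0.2,0,0,0],
  [0,0.04,-0.03,0,0,0,100],
  [0,0.04,0,0,0,0,100],
  [0.01,0.012,0,0,0,0,100],
])

```text
clock: 5.8
ee_pos: [0.4676, 0.1676, 0.2438]
ee_rot: [[-0.131, 0.991, -0.008], [0.991, 0.131, 0.004], [0.005, -0.008, -1.0]]
contact_force: [0.5, -0.2, -0.3]
gripper_width: 0.0542
```

```bash
cat >> h.py <<'E'
from scipy.signal import find_peaks
def rim(c,name,rng=(-100,100)):
    g=cv2.cvtColor(c["image"],cv2.COLOR_RGB2GRAY).astype(np.float32)
    o=-np.asarray(c["R"]).T@c["t"]; oc=RC.T@(o-C)
    ph=np.arange(rng[0],rng[1],.5); xs=np.linspace(-.0085,.0085,9); U=np.zeros((len(xs),len(ph)),np.float32)
    for j,p in enumerate(np.radians(ph)):
        n=np.array([0,np.sin(p),np.cos(p)])
        for i,x in enumerate(xs):
            X=np.array([x,0,.086])+.055*n
            if (oc-X)@n<=0.05*np.linalg.norm(oc-X): U[i,j]=0; continue
            q=proj(c,C+RC@X); U[i,j]=cv2.getRectSubPix(g,(1,1),(float(q[0]),float(q[1])))[0,0]
    v=cv2.resize(U.astype(np.uint8),None,fx=2,fy=12,interpolation=cv2.INTER_NEAREST); cv2.imwrite("pics/"+name,v)
    m=U[2:7].mean(0); base=cv2.medianBlur(m[None].astype(np.float32).copy(),5)[0]
    base=np.array([np.median(m[max(0,k-20):k+21]) for k in range(len(m))])
    d=base-m; pk,pr=find_peaks(d,prominence=6,width=1)
    ok=[(float(ph[k]),round(float(d[k])),round(float(w)/2,1)) for k,w in zip(pk,pr["widths"]) if m[k]>0]
    print(name,"(phi,depth,width)",ok); return U
E
python3 - <<'E'
from h import *
where(); t=cam('top');s=cam('side');crop(t,130,190,330,335,4,'t4.png'); crop(s,225,220,400,445,2.6,"s4.png");crop(t,185,235,275,295,8,'t4w.png'); crop(s,280,280,350,370,6.6,"s4w.png")
rim(t,"rt4.png");rim(s,"rs4.png",(-60,130))
E
cd pics; python3 -c "
import cv2
cv2.imwrite('v4.png',cv2.vconcat([cv2.resize(cv2.imread(f),(800,108)) for f in('rt4.png','rs4.png')]))"
```

```text
t 5.8 carton [-0.0024  0.0874  0.2438] rotTo0 [-0.43 -0.31 -0.01] F [ 0.48 -0.27 -0.25] w 0.0542
rt4.png (phi,depth,width) [(-71.5, 14, 6.5), (-46.5, 12, 4.3), (-17.0, 22, 3.8), (12.5, 22, 4.2), (44.5, 14, 4.9)]
rs4.png (phi,depth,width) [(-19.5, 3, 31.3), (11.5, 13, 4.1), (41.5, 17, 5.1), (72.0, 9, 4.2), (84.0, 5, 6.5)]
```

View pics/t4.png

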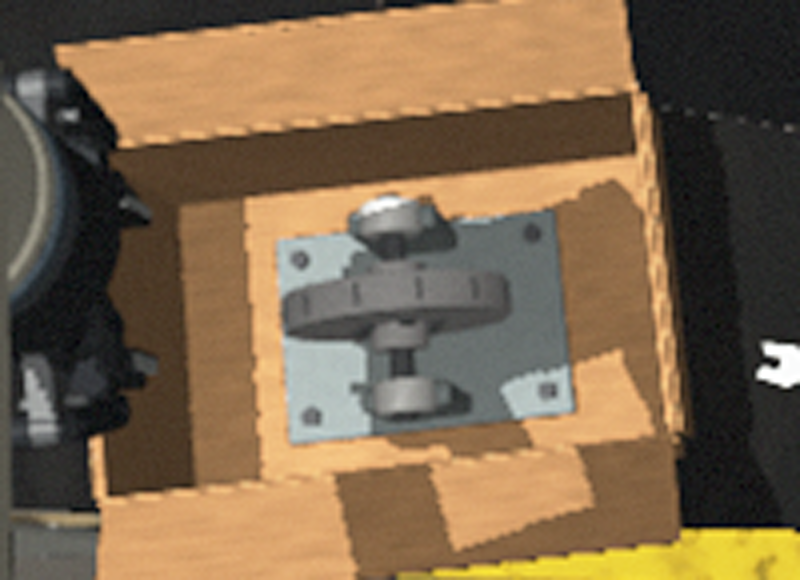

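View pics/s4w.png

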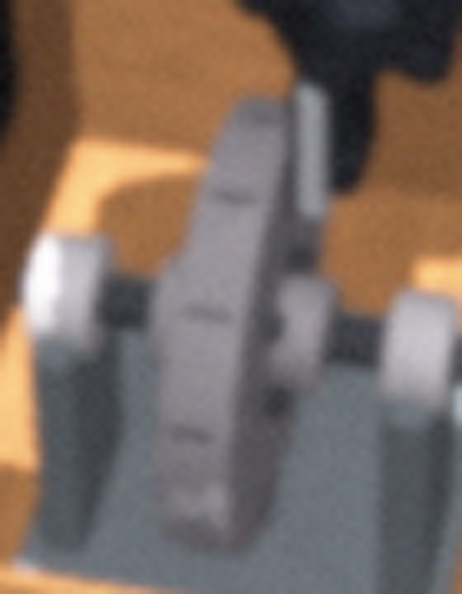

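View pics/t4w.png

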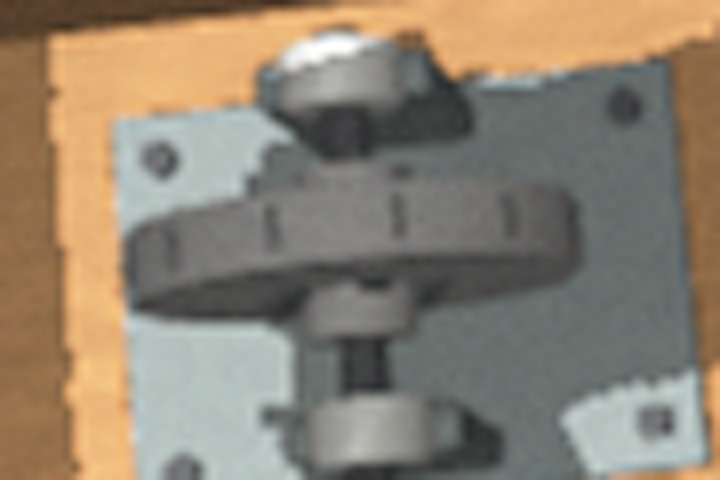

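View pics/v4.png

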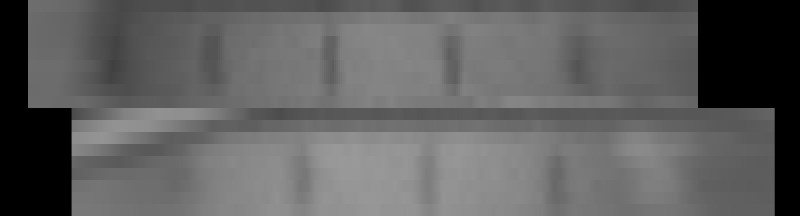

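View pics/s4.png

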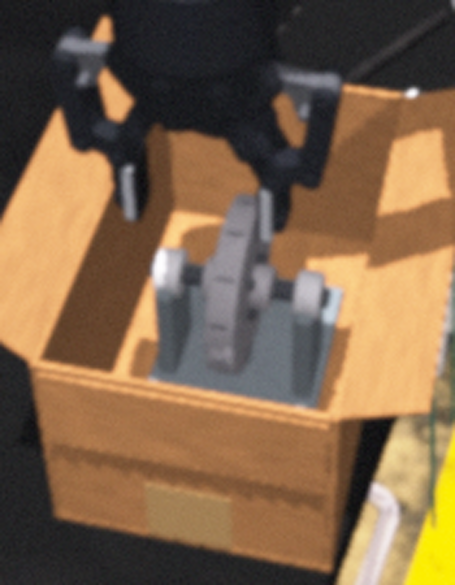

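```bash
sed -i 's/^C=np.array.*/C=np.array([.4835,.0815,0]);yaw=.132/' h.py
cat >> h.py <<'E'
def wp(phi,r): 
    p=np.radians(phi); return [0,r*np.sin(p),.086+r*np.cos(p)],Rt(-phi)
E
python3 - <<'E'
from h import *
rim(cam('top'),"rt5.png");rim(cam('side'),"rs5.png",(-60,130))
where(); plan(*wp(-30,.105),7)
E
cd pics; python3 -c "
import cv2
cv2.imwrite('v5.png',cv2.vconcat([cv2.resize(cv2.imread(f),(800,108)) for f in('rt5.png','rs5.png')]))"
```

```text
rt5.png (phi,depth,width) [(-72.0, 12, 6.4), (-46.5, 11, 4.1), (-17.0, 23, 3.8), (12.0, 23, 4.1), (44.0, 17, 4.9)]
rs5.png (phi,depth,width) [(11.5, 17, 4.4), (41.0, 20, 4.6), (72.0, 13, 4.3), (84.0, 5, 7.3)]
t 6.0 carton [-0.0077  0.0876  0.2431] rotTo0 [-0.59 -0.28  0.09] F [-0.51 -0.46 -0.08] w 0.0824
[-0.0201, 0.0012, 0.0093] [-0.09, 4.25, -0.01]
[-0.0207, 0.0011, 0.0078] [-0.09, 4.25, -0.01]
[-0.0212, 0.0011, 0.0063] [-0.09, 4.25, -0.01]
[-0.0216, 0.0011, 0.0047] [-0.09, 4.25, -0.01]
[-0.0219, 0.0011, 0.0031] [-0.09, 4.25, -0.01]
[-0.0221, 0.0011, 0.0015] [-0.09, 4.25, -0.01]
[-0.0221, 0.0011, -0.0002] [-0.09, 4.25, -0.01]
```

View pics/v5.png

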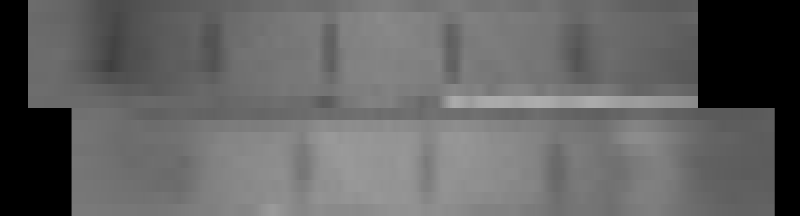

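Call:
send_rows([
  [-0.02,0.001,0.009,0,4.3,0,54],
  [-0.0207,0.001,0.008,0,4.3,0,54],
  [-0.0212,0.001,0.006,0,4.3,0,54],
  [-0.0216,0.001,0.005,0,4.3,0,54],
  [-0.022,0.001,0.003,0,4.3,0,54],
  [-0.022,0.001,0.0015,0,4.3,0,54],
  [-0.022,0.001,0,0,4.3,0,54],
])

```text
clock: 6.88
ee_pos: [0.4805, 0.0302, 0.175]
ee_rot: [[-0.115, 0.99, -0.083], [0.846, 0.141, 0.514], [0.521, -0.011, -0.854]]
contact_force: [-0.6, 0.3, -0.4]
gripper_width: 0.0463
```

Run:
```python
from h import *
rim(cam('top'),"rt6.png");s=cam('side');rim(s,"rs6.png",(-60,130));crop(s,225,170,400,395,2.6,"s6.png")
where(); print(manip.state()["qpos"]); plan(*wp(-30,.061),3)
```

```text
rt6.png (phi,depth,width) [(-72.0, 14, 9.3), (-47.0, 14, 4.0), (-17.0, 36, 3.3), (12.0, 40, 4.0), (44.5, 34, 4.6)]
rs6.png (phi,depth,width) [(11.5, 23, 4.3), (41.5, 15, 3.0), (72.5, 11, 3.5)]
t 6.975 carton [-0.01   -0.0518  0.1735] rotTo0 [ -0.87 -31.34   0.17] F [-1.12 -0.46 -0.14] w 0.0461
[-15.30868499  20.55315227 111.750553    31.33941889  65.48249211
 -40.81989869]
[0.0, 0.0036, 0.0135] [-0.29, -0.45, -0.02]
[0.0001, 0.0035, 0.0135] [-0.29, -0.45, -0.02]
[0.0002, 0.0034, 0.0135] [-0.29, -0.45, -0.02]
```

View pics/s6.png

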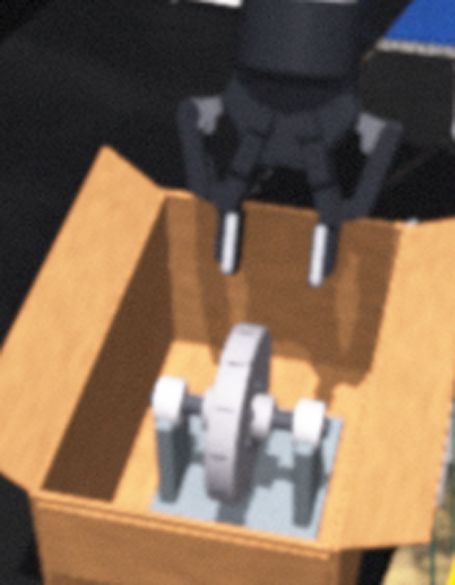

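Call:
send_rows([
  [0,0.006,0.003,-0.3,-0.4,0,54],
  [0,0.004,0.01,-0.3,-0.4,0,54],
  [0,0.001,0.014,-0.2,-0.3,0,54],
  [0,0.001,0.013,0,0,0,54],
  [0,0,0,0,0,0,54],
])

```text
clock: 7.6
ee_pos: [0.4878, 0.0555, 0.1376]
ee_rot: [[-0.116, 0.991, -0.069], [0.858, 0.135, 0.496], [0.501, -0.001, -0.866]]
contact_force: [0.0, 0.1, 0.8]
gripper_width: 0.0458
```

Run:
```python
from h import *
where(); s=cam('side');crop(s,265,250,365,360,5,"s7.png"); t=cam('top');crop(t,185,225,285,300,7,'t7.png'); plan(*wp(-30,.061),1)
```

```text
t 7.6 carton [ 0.0008 -0.0263  0.1376] rotTo0 [ -0.12 -30.04   0.15] F [0.03 0.09 0.83] w 0.0458
[-0.0027, -0.0014, -0.0021] [-0.07, -0.02, 0.11]
```

View pics/s7.png

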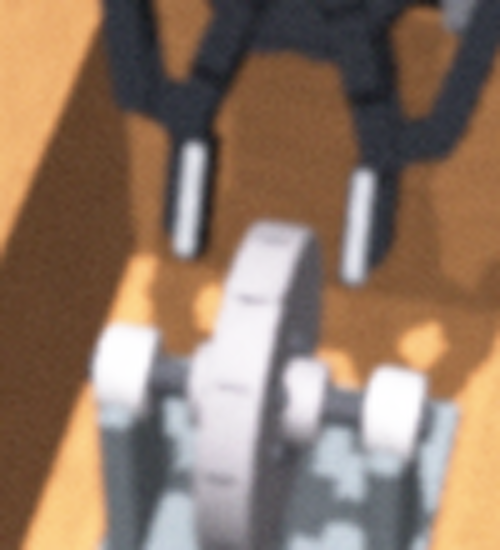

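View pics/t7.png

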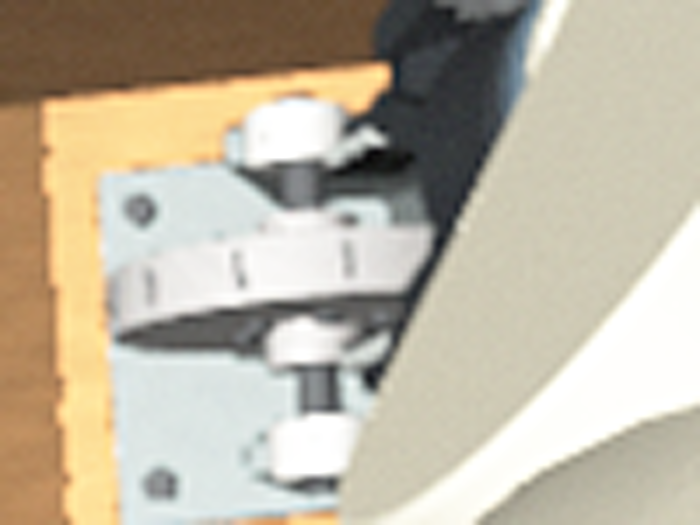

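Call:
send_rows([
  [0,0,0,0,0,0,0],
  [0,0,0,0,0,0,0],
  [0,0,0,0,0,0,0],
  [0,0,0,0,0,0,0],
], newtons=20)

```text
clock: 8.2
ee_pos: [0.4873, 0.0543, 0.1388]
ee_rot: [[-0.116, 0.991, -0.069], [0.858, 0.135, 0.496], [0.501, -0.002, -0.866]]
contact_force: [0.5, 2.6, -2.0]
gripper_width: 0.0173
```

Run:
```python
from h import *
where(); s=cam('side');rim(s,"rs8.png",(-60,130))
```

```text
t 8.2 carton [ 0.0002 -0.0274  0.1388] rotTo0 [ -0.15 -30.05   0.17] F [ 0.82  2.47 -2.04] w 0.0173
rs8.png (phi,depth,width) [(11.5, 23, 4.3), (41.5, 14, 3.0), (72.5, 11, 3.4)]
```

Call:
send_rows([
  [0.0062,0,0.0003,0,-6,0,0],
  [0.0062,0,0.0003,0,-6,0,0],
  [0.0062,0,0.0003,0,-6,0,0],
  [0.0062,0,0.0003,0,-6,0,0],
  [0.0062,0,0.0003,0,-6,0,0],
  [0.0062,0,0.0003,0,-6,0,0],
  [0.0062,0,0.0003,0,-6,0,0],
  [0.0062,0,0.0003,0,-6,0,0],
  [0.0062,0,0.0003,0,-6,0,0],
  [0.0062,0,0.0003,0,-6,0,0],
  [0,0,0,0,0,0,0],
])

```text
clock: 9.62
ee_pos: [0.4786, 0.1159, 0.1388]
ee_rot: [[-0.111, 0.991, 0.069], [0.845, 0.131, -0.518], [-0.522, 0.001, -0.853]]
contact_force: [0.7, -3.1, -2.5]
gripper_width: 0.0168
```

Run:
```python
from h import *
where(); s=cam('side');rim(s,"rs9.png",(-60,130));crop(s,265,240,365,350,5,"s9.png"); t=cam('top');rim(t,"rt9.png");crop(t,185,225,285,300,7,'t9.png')
plan(*wp(30,.06),1)
```

```text
t 9.625 carton [-0.0003  0.0347  0.1388] rotTo0 [ 2.000e-02  3.148e+01 -5.000e-02] F [ 0.3  -3.21 -2.45] w 0.0168
rs9.png (phi,depth,width) [(37.5, 7, 9.7), (73.5, 10, 4.3)]
rt9.png (phi,depth,width) [(-71.5, 22, 8.0), (-46.5, 18, 3.4), (-17.0, 36, 2.8), (13.5, 41, 4.1), (45.5, 13, 5.7)]
[-0.0028, 0.0003, 0.0031] [-0.01, 1.29, -0.18]
```

View pics/s9.png

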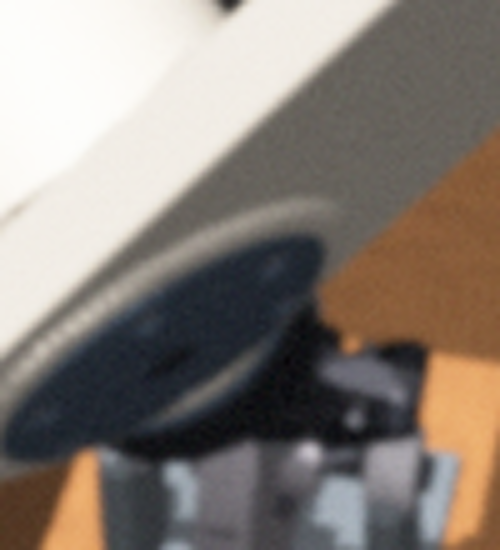

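View pics/t9.png

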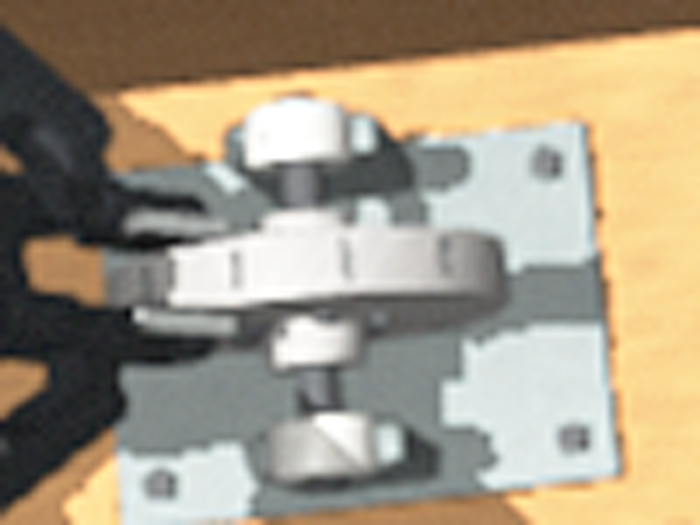

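Call:
send_rows([
  [0,0,0,0,0,0,54],
  [0,0,-0.005,0,0,0,54],
])

```text
clock: 9.98
ee_pos: [0.4788, 0.1168, 0.1444]
ee_rot: [[-0.107, 0.992, 0.067], [0.849, 0.126, -0.513], [-0.517, 0.003, -0.856]]
contact_force: [0.2, -0.6, 0.6]
gripper_width: 0.046
```

Run:
```python
from h import *
where()
for i in range(12):
    t=cam('top');print(manip.state()["clock"]);rim(t,f"rtA{i}.png")
crop(t,185,225,285,300,7,'tA.png')
```

```text
t 9.975 carton [0.     0.0356 0.1444] rotTo0 [ 0.06 31.13 -0.36] F [ 0.16 -0.59  0.56] w 0.046
10.025
rtA0.png (phi,depth,width) [(-71.5, 28, 7.4), (-55.0, 8, 4.6), (-25.0, 32, 3.4), (4.0, 23, 3.6), (35.5, 21, 4.4)]
10.075
rtA1.png (phi,depth,width) [(-71.5, 21, 8.4), (-49.0, 18, 4.1), (-19.0, 34, 3.6), (10.0, 33, 3.4), (41.0, 18, 6.7)]
10.125
rtA2.png (phi,depth,width) [(-71.5, 29, 7.5), (-43.5, 18, 3.9), (-13.5, 26, 3.1), (16.0, 41, 3.6), (48.5, 14, 7.1)]
10.175
rtA3.png (phi,depth,width) [(-71.5, 18, 8.4), (-37.5, 26, 3.6), (-7.5, 21, 3.0), (22.5, 49, 3.6), (57.0, 11, 8.4)]
10.225
rtA4.png (phi,depth,width) [(-72.0, 18, 6.2), (-31.5, 30, 4.0), (-2.0, 21, 3.3), (28.5, 10, 3.4)]
10.275
rtA5.png (phi,depth,width) [(-72.0, 27, 6.3), (-57.0, 5, 3.3), (-26.5, 36, 3.2), (3.5, 18, 3.5), (35.5, 13, 2.2)]
10.325
rtA6.png (phi,depth,width) [(-71.5, 29, 6.7), (-51.5, 9, 4.2), (-21.0, 32, 3.8), (8.0, 24, 3.4), (40.0, 21, 4.9)]
10.375
rtA7.png (phi,depth,width) [(-72.0, 35, 6.5), (-46.5, 19, 3.3), (-17.0, 36, 3.1), (13.5, 31, 3.6), (44.5, 13, 6.1)]
10.425
rtA8.png (phi,depth,width) [(-71.5, 37, 7.7), (-42.0, 19, 3.7), (-13.0, 32, 3.0), (18.0, 39, 3.9), (52.0, 15, 6.9)]
10.475
rtA9.png (phi,depth,width) [(-68.0, 31, 8.3), (-39.0, 22, 3.7), (-9.5, 28, 2.9), (22.0, 28, 5.0), (57.0, 11, 7.2)]
10.525
rtA10.png (phi,depth,width) [(-64.5, 14, 6.4), (-35.0, 30, 3.5), (-6.0, 23, 3.1), (24.5, 32, 4.3), (63.0, 3, 34.1)]
10.575
rtA11.png (phi,depth,width) [(-72.0, 8, 3.2), (-61.0, 16, 5.2), (-33.0, 32, 3.8), (-3.5, 21, 3.5), (27.5, 22, 2.5), (64.0, 4, 35.5)]
```

View pics/tA.png

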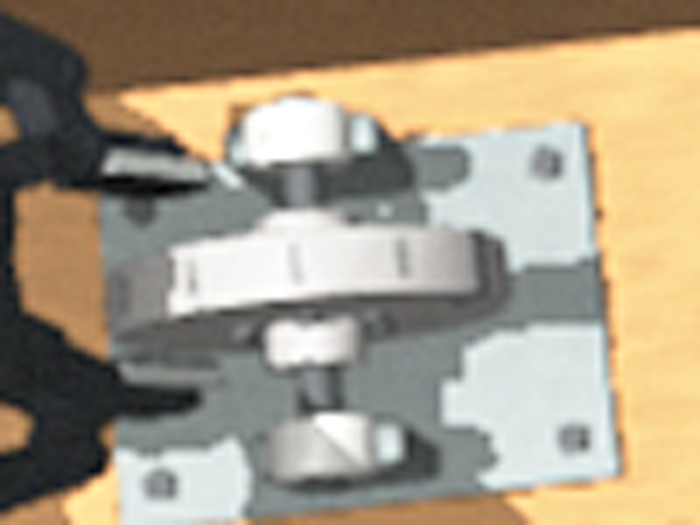

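Run:
```python
from h import *
for i in range(24):
    t=cam('top')
    if i%3==2:print(manip.state()["clock"]);rim(t,f"rtB{i}.png")
crop(t,185,225,285,300,7,'tB.png')
```

```text
10.725
rtB2.png (phi,depth,width) [(-71.5, 21, 6.0), (-56.5, 28, 5.4), (-26.5, 38, 3.1), (3.5, 21, 3.7), (35.5, 6, 2.2)]
10.875
rtB5.png (phi,depth,width) [(-72.0, 23, 7.4), (-52.0, 46, 4.3), (-23.0, 39, 3.3), (7.5, 26, 3.8), (38.5, 23, 4.1)]
11.025
rtB8.png (phi,depth,width) [(-71.5, 22, 8.0), (-49.5, 44, 5.2), (-21.0, 39, 3.3), (9.5, 30, 3.6), (40.5, 18, 4.8)]
11.175
rtB11.png (phi,depth,width) [(-71.5, 22, 8.0), (-49.0, 60, 4.1), (-19.0, 30, 3.6), (10.0, 43, 3.2), (41.5, 14, 6.5)]
11.325
rtB14.png (phi,depth,width) [(-71.5, 19, 8.9), (-48.5, 52, 4.6), (-19.0, 35, 3.3), (11.5, 28, 3.7), (44.0, 18, 6.0)]
11.475
rtB17.png (phi,depth,width) [(-71.5, 21, 8.5), (-48.5, 49, 4.8), (-19.0, 33, 2.8), (11.5, 35, 3.8), (44.0, 17, 6.2)]
11.625
rtB20.png (phi,depth,width) [(-71.5, 19, 8.7), (-48.5, 48, 5.1), (-19.0, 35, 2.9), (11.5, 44, 3.4), (44.0, 16, 5.8)]
11.775
rtB23.png (phi,depth,width) [(-71.5, 20, 8.6), (-47.0, 46, 5.0), (-19.0, 33, 3.0), (11.5, 42, 3.4), (43.5, 14, 6.1)]
```

View pics/tB.png

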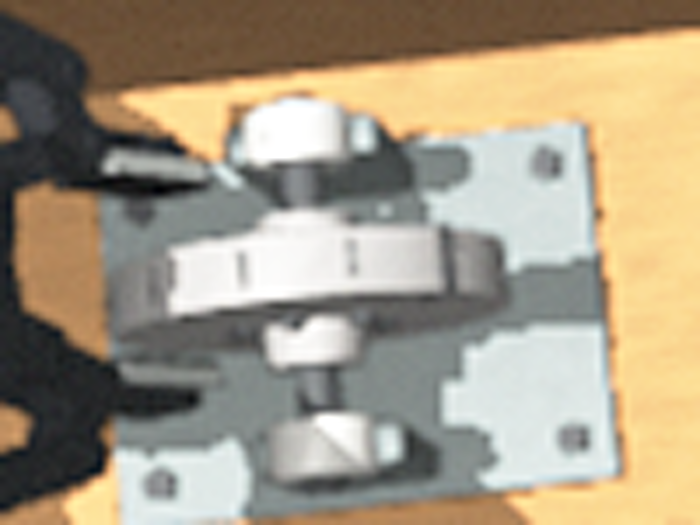

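Run:
```python
from h import *
where(); plan(*wp(31,.11),2)
print()
st=dict(manip.state()); p,R=wp(31,.11); st["ee_pos"]=C+RC@np.array(p); st["ee_rot"]=R
plan(*wp(0,.115),4,st); st["ee_pos"]=C+RC@np.array(wp(0,.115)[0]); st["ee_rot"]=Rt(0); plan(*wp(-34,.105),4,st)
```

```text
t 11.775 carton [-0.      0.0362  0.1438] rotTo0 [ 0.06 31.19 -0.26] F [-0.46  1.17  1.01] w 0.0456
[-0.0007, 0.0, -0.0209] [-0.0, 0.09, -0.13]
[-0.0007, 0.0, -0.0209] [-0.0, 0.09, -0.13]

[-0.0148, -0.0, 0.0029] [-0.0, 7.75, -0.0]
[-0.0151, -0.0, 0.0008] [-0.0, 7.75, -0.0]
[-0.015, -0.0, -0.0012] [-0.0, 7.75, -0.0]
[-0.0147, -0.0, -0.0032] [-0.0, 7.75, -0.0]
[-0.0147, -0.0, 0.007] [0.0, 8.5, 0.0]
[-0.0156, -0.0, 0.0047] [0.0, 8.5, 0.0]
[-0.0161, -0.0, 0.0024] [0.0, 8.5, 0.0]
[-0.0163, -0.0, -0.0] [0.0, 8.5, 0.0]
```

Call:
send_rows([
  [-0.001,0,-0.021,0,0,0,54],
  [-0.001,0,-0.021,0,0,0,54],
  [-0.0148,0,0.003,0,7.8,0,54],
  [-0.015,0,0.001,0,7.8,0,54],
  [-0.015,0,-0.001,0,7.8,0,54],
  [-0.015,0,-0.003,0,7.8,0,54],
  [-0.015,0,0.006,0,8.3,0,54],
  [-0.0155,0,0.004,0,8.3,0,54],
  [-0.016,0,0.002,0,8.3,0,54],
  [-0.016,0,0,0,8.3,0,54],
  [0,0,0,0,0,0,54],
])

```text
clock: 13.15
ee_pos: [0.495, 0.0207, 0.178]
ee_rot: [[-0.116, 0.991, -0.062], [0.81, 0.131, 0.571], [0.574, 0.016, -0.818]]
contact_force: [0.9, 0.7, -1.2]
gripper_width: 0.0458
```

Run:
```python
from h import *
t=cam('top');s=cam('side');rim(t,"rtC.png");rim(s,"rsC.png",(-60,130));crop(t,185,225,285,300,7,'tC.png');crop(s,265,250,365,360,5,"sC.png")
where(); plan(*wp(-34,.061),3)
```

```text
rtC.png (phi,depth,width) [(-71.5, 17, 8.8), (-47.0, 48, 4.9), (-18.5, 33, 3.3), (12.0, 48, 3.5), (44.0, 27, 5.4)]
rsC.png (phi,depth,width) [(10.5, 24, 4.5), (40.5, 14, 3.3), (71.5, 12, 3.5)]
t 13.25 carton [ 0.0036 -0.06    0.1792] rotTo0 [  0.96 -34.89   0.42] F [ 1.42  0.39 -0.25] w 0.046
[-0.001, -0.0014, 0.0166] [0.26, -0.3, 0.23]
[-0.001, -0.0014, 0.0166] [0.26, -0.3, 0.23]
[-0.0009, -0.0013, 0.0166] [0.26, -0.3, 0.23]
```

View pics/tC.png

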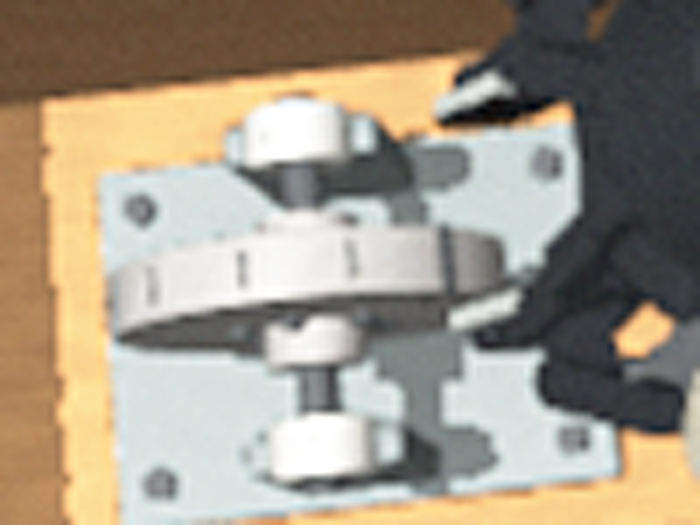

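View pics/sC.png

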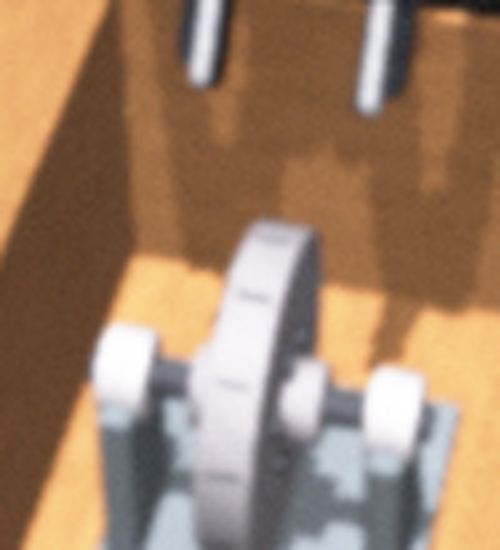

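Call:
send_rows([
  [-0.001,-0.002,0.0165,0.3,-0.3,0.2,54],
  [-0.001,-0.0015,0.0165,0.3,-0.3,0.2,54],
  [-0.001,-0.001,0.0165,0.2,-0.3,0.2,54],
  [0,0,0,0,0,0,54],
])

```text
clock: 13.75
ee_pos: [0.4859, 0.0527, 0.1349]
ee_rot: [[-0.116, 0.99, -0.077], [0.824, 0.139, 0.549], [0.555, 0.0, -0.832]]
contact_force: [0.3, 0.3, -0.0]
gripper_width: 0.0461
```

Run:
```python
from h import *
where(); plan(*wp(-34,.061),1)
```

```text
t 13.75 carton [-0.0014 -0.0288  0.1349] rotTo0 [ -0.11 -33.69   0.44] F [ 0.35  0.24 -0.05] w 0.0461
[-0.0035, 0.0014, -0.0043] [-0.23, 0.31, 0.38]
```

Close, then turn 70° in the + direction.

Call:
send_rows([
  [-0.002,0.001,-0.002,0,0,0,40],
  [0,0,0,0,0,0,0],
  [0,0,0,0,0,0,0],
  [0,0,0,0,0,0,0],
  [0.0062,0,0.0003,0,-6,0,0],
  [0.0062,0,0.0003,0,-6,0,0],
  [0.0062,0,0.0003,0,-6,0,0],
  [0.0062,0,0.0003,0,-6,0,0],
  [0.0062,0,0.0003,0,-6,0,0],
  [0.0062,0,0.0003,0,-6,0,0],
  [0.0062,0,0.0003,0,-6,0,0],
  [0.0062,0,0.0003,0,-6,0,0],
  [0.0062,0,0.0003,0,-6,0,0],
  [0.0062,0,0.0003,0,-6,0,0],
  [0.0062,0,0.0003,0,-6,0,0],
  [0.003,0,0.0002,0,-3,0,0],
  [0,0,0,0,0,0,0],
])

```text
clock: 15.88
ee_pos: [0.4782, 0.1188, 0.1368]
ee_rot: [[-0.103, 0.991, 0.085], [0.791, 0.133, -0.598], [-0.604, 0.006, -0.797]]
contact_force: [0.5, -1.0, -0.4]
gripper_width: 0.0173
```

Run:
```python
from h import *
where(); t=cam('top');rim(t,"rtD.png");crop(t,185,225,285,300,7,'tD.png')
```

```text
t 15.875 carton [-0.0004  0.0377  0.1368] rotTo0 [ 0.33 37.12 -0.04] F [ 0.4  -1.1  -0.36] w 0.0173
rtD.png (phi,depth,width) [(-68.5, 21, 8.5), (-39.0, 25, 3.4), (-9.5, 26, 2.7), (20.5, 120, 4.8), (58.0, 10, 5.1)]
```

View pics/tD.png

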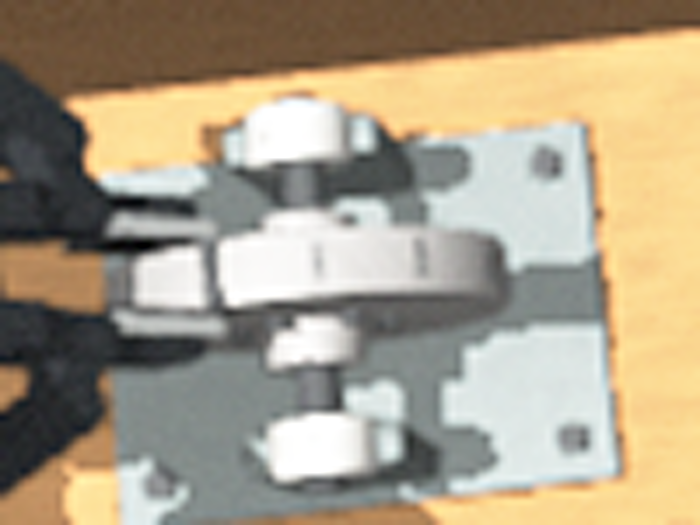

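Call:
send_rows([
  [0,0,0,0,0,0,54],
  [0,0,-0.004,0,0,0,54],
])

```text
clock: 16.18
ee_pos: [0.4781, 0.1201, 0.1407]
ee_rot: [[-0.1, 0.991, 0.084], [0.793, 0.13, -0.595], [-0.601, 0.007, -0.799]]
contact_force: [0.1, 0.5, -0.0]
gripper_width: 0.046
```

Run:
```python
from h import *
where()
for i in range(32):
    t=cam('top')
    if i%3==0 or i>28:print(manip.state()["clock"]);rim(t,f"rtE{i}.png")
crop(t,185,225,285,300,7,'tE.png')
where()
```

```text
t 16.175 carton [-0.0002  0.0389  0.1407] rotTo0 [ 0.35 36.93 -0.21] F [ 0.12  0.52 -0.01] w 0.046
16.225
rtE0.png (phi,depth,width) [(-72.0, 27, 7.2), (-46.5, 20, 3.7), (-17.0, 30, 3.3), (12.0, 116, 4.6), (44.0, 17, 3.3)]
16.375
rtE3.png (phi,depth,width) [(-71.5, 19, 8.0), (-49.5, 14, 4.0), (-21.0, 36, 3.2), (9.5, 110, 4.9), (41.0, 31, 4.2)]
16.525
rtE6.png (phi,depth,width) [(-71.5, 22, 7.8), (-51.5, 11, 3.3), (-22.5, 34, 3.3), (7.5, 106, 4.7), (39.5, 28, 5.3)]
16.675
rtE9.png (phi,depth,width) [(-71.5, 21, 8.4), (-52.5, 7, 20.4), (-23.0, 36, 3.4), (6.0, 107, 4.3), (38.0, 32, 4.5)]
16.825
rtE12.png (phi,depth,width) [(-71.5, 18, 8.5), (-54.0, 10, 4.2), (-24.5, 31, 3.7), (6.0, 105, 4.7), (38.0, 33, 4.6)]
16.975
rtE15.png (phi,depth,width) [(-71.5, 20, 8.4), (-54.0, 9, 4.3), (-24.5, 32, 3.5), (5.5, 103, 4.7), (38.0, 31, 5.0)]
17.125
rtE18.png (phi,depth,width) [(-71.5, 21, 8.3), (-54.0, 9, 4.3), (-24.5, 34, 3.3), (5.5, 103, 4.5), (37.5, 32, 5.1)]
17.275
rtE21.png (phi,depth,width) [(-71.5, 22, 8.3), (-54.0, 9, 4.0), (-24.5, 35, 3.4), (5.5, 104, 4.3), (37.5, 32, 5.2)]
17.425
rtE24.png (phi,depth,width) [(-71.5, 23, 7.4), (-54.0, 9, 3.8), (-24.5, 34, 3.2), (5.5, 104, 4.3), (37.5, 31, 5.2)]
17.575
rtE27.png (phi,depth,width) [(-71.5, 24, 7.7), (-54.5, 8, 3.6), (-24.5, 34, 3.2), (5.5, 104, 4.3), (37.5, 32, 5.2)]
17.675
rtE29.png (phi,depth,width) [(-71.5, 23, 7.8), (-54.0, 9, 3.7), (-24.5, 35, 3.3), (5.5, 104, 4.3), (37.5, 32, 5.1)]
17.725
rtE30.png (phi,depth,width) [(-71.5, 22, 7.7), (-54.0, 8, 3.7), (-24.5, 35, 3.2), (5.5, 105, 4.3), (37.5, 33, 5.1)]
17.775
rtE31.png (phi,depth,width) [(-71.5, 22, 7.7), (-54.0, 9, 3.5), (-24.5, 34, 3.3), (5.5, 103, 4.3), (37.5, 32, 5.2)]
t 17.775 carton [-0.0002  0.0395  0.1403] rotTo0 [ 0.35 36.98 -0.13] F [-0.8   0.38 -0.46] w 0.046
```

View pics/tE.png

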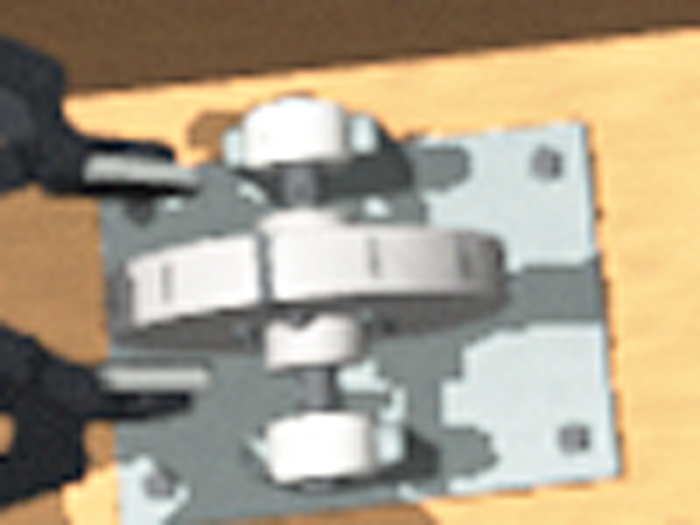

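Call:
send_rows([
  [0,0,0.006,0,0,0,54],
  [0,0,0,0,0,0,0],
  [0,0,0,0,0,0,0],
  [0,0,0,0,0,0,0],
  [0,0,0,0,0,0,0],
  [-0.0056,0,0.0003,0,5.3,0,0],
  [-0.0056,0,0.0003,0,5.3,0,0],
  [-0.0056,0,0.0003,0,5.3,0,0],
  [-0.0056,0,0.0003,0,5.3,0,0],
  [-0.0056,0,0.0003,0,5.3,0,0],
  [0,0,0,0,0,0,0],
], newtons=25)

```text
clock: 19.15
ee_pos: [0.4821, 0.0906, 0.1445]
ee_rot: [[-0.13, 0.991, 0.029], [0.977, 0.134, -0.168], [-0.17, 0.007, -0.985]]
contact_force: [0.1, 3.3, -0.0]
gripper_width: 0.0172
```

Run:
```python
from h import *
where(); t=cam('top');rim(t,"rtF.png");crop(t,185,225,285,300,7,'tF.png');s=cam('side');rim(s,"rsF.png",(-60,130));crop(s,225,170,400,395,2.6,"sF.png")
```

```text
t 19.15 carton [-0.0002  0.0092  0.1445] rotTo0 [0.39 9.79 0.08] F [ 0.49  3.27 -0.01] w 0.0172
rtF.png (phi,depth,width) [(-71.5, 14, 6.4), (-51.5, 13, 4.4), (-22.5, 67, 4.7)]
rsF.png (phi,depth,width) [(7.0, 11, 3.3), (37.0, 19, 4.7), (54.0, 3, 8.6), (68.0, 10, 4.0)]
```

View pics/tF.png

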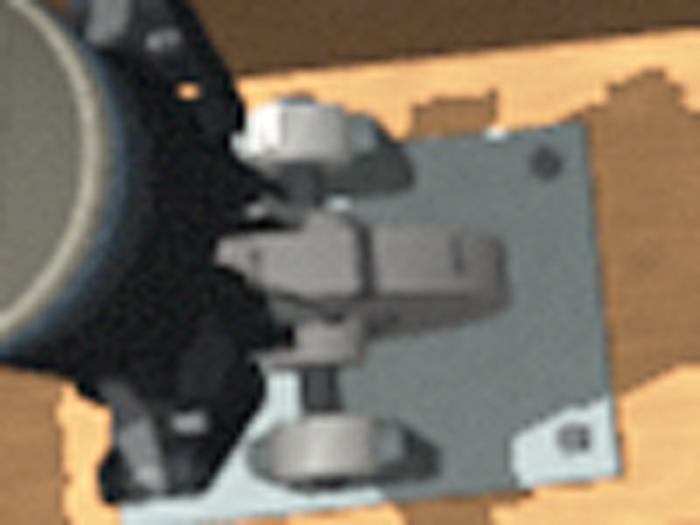

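Call:
send_rows([
  [0,0,0,0,0,0,0],
  [0,0,0,0,0,0,0],
  [0,0,0,0,0,0,0],
  [0,0,0,0,0,0,0],
], newtons=30)

```text
clock: 19.75
ee_pos: [0.482, 0.0916, 0.1444]
ee_rot: [[-0.136, 0.99, 0.029], [0.975, 0.139, -0.175], [-0.177, 0.005, -0.984]]
contact_force: [1.4, -2.0, -0.6]
gripper_width: 0.0171
```

Run:
```python
from h import *
where(); t=cam('top',"tG.png");rim(t,"rtG.png");s=cam('side',"sG.png");rim(s,"rsG.png",(-60,130))
for i in range(8): t=cam('top')
rim(t,"rtH.png"); where()
```

```text
t 19.75 carton [-0.0002  0.0103  0.1444] rotTo0 [ 0.31 10.22  0.43] F [ 1.13 -2.12 -0.6 ] w 0.0171
rtG.png (phi,depth,width) [(-71.5, 13, 6.7), (-49.5, 14, 4.9), (-21.0, 68, 5.0), (9.5, 8, 2.3)]
rsG.png (phi,depth,width) [(8.0, 12, 3.6), (38.0, 17, 5.0), (58.0, 4, 7.8), (68.0, 6, 3.2)]
rtH.png (phi,depth,width) [(-71.5, 13, 6.6), (-49.5, 11, 4.9), (-21.0, 68, 4.9), (9.5, 7, 1.9)]
t 20.25 carton [-0.0002  0.0102  0.1444] rotTo0 [ 0.31 10.19  0.4 ] F [ 1.19 -2.07  0.22] w 0.0173
```

View pics/tG.png

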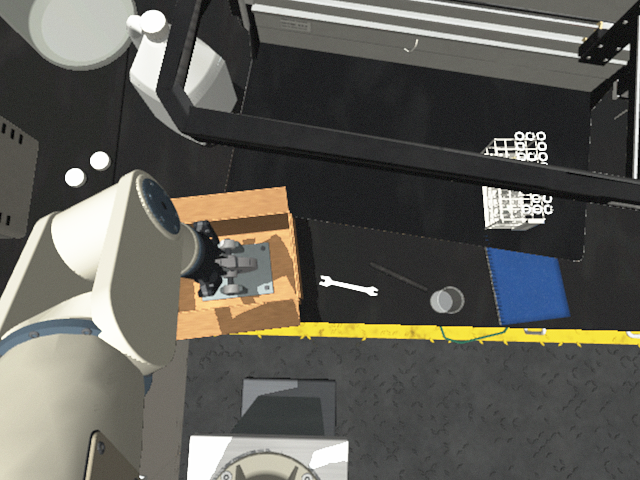

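View pics/sG.png

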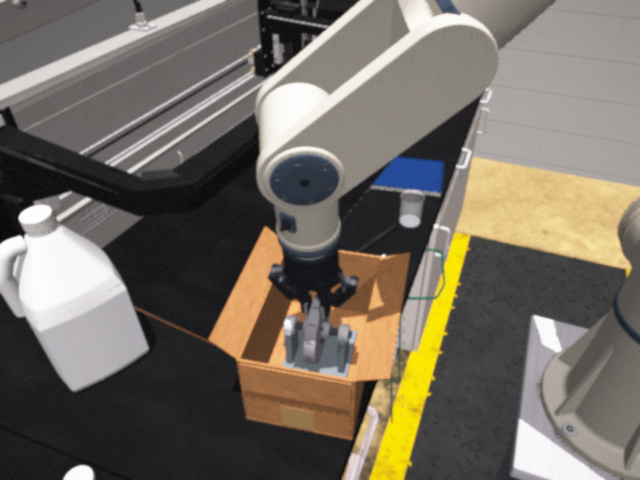

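The pictures show both flaps leaning out (top view rows 190–215 and 305–335). The spanner (348,286), marker (398,275) and beaker (447,300) are where they started. The broad line sits steady at −21°, against a target of −21.5°. Handing in.

```bash
python3 -c "
from plant import manip
print(manip.sign_off(), manip.state()['clock'])"
```

```text
the job is handed in; nothing more can be done
the job is handed in; nothing more can be done
```

Both flaps are swung wide open, and the fingers are holding the flywheel with its heavy side straight down, to within about 2° by my measurement. I handed the job in at about 20 s, and it gave no verdict.

- **Flaps:** I pushed each one outward from inside the carton with shut fingers. From how far the fingers went, they stand at roughly 2.2–2.4 rad, and the last pictures show both leaning well out. I did not measure the angles directly.
- **Finding the heavy side:** I turned the wheel by the rim and let it go twice, so that it rolled to rest once from each direction. The broad line came to rest at −48.5° and at +5.5°. That is 27° of drag either side, within the 17–31° you gave, so heavy side down puts the broad line at −21.5°.
- **Holding it:** The rim is pinched with a 30 N grip. The top camera put the broad line at −21.0° in two readings half a second apart. The side camera put it at about −22°.
- **Bystanders:** The spanner, marker and beaker look unmoved from the first pictures.
- **What disagreed:** The two cameras differ by 1–2° on the line angles. My first estimate of the carton position was also about 2 mm off in x, and I corrected it before pinching the wheel.

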